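# Push the long riser home in the irrigation header

### The arm

A 6-joint arm with a two-finger parallel gripper is mounted at the origin on the work surface. World frame = base frame: x ahead of the robot, y to its left, z up, the work surface at z = 0. Lengths are in m, angles in degrees, forces in N, time in s.
With the tool pointing down it reaches from about 0.4 to 0.825 m from the base axis. Payload 7 kg.
Tool frame: the origin (TCP) lies at the very end of the fingers, on their centre line; the grasp point (between the pads) lies arm.grip_point_offset behind it (arm.grip_point_offset is the distance from the TCP to the grasp point, in m); z points along the fingers, y is the line along which they close (so a half turn about z gives the same grasp; the last joint's range is limited). The gripper opens to 88 mm and grips with 3 to 60 N. Pads are 19 mm wide; open, the fingers measure 130 mm over their backs; the gripper's body (78 mm by 193 mm) begins 47 mm behind the grasp point.
Start: joints at [16.507, 20.546, 0.682, 0, -70.136, -16.507], TCP at [0.675, -0, 0.227] pointing down, gripper open.
Joint ranges: [-176.03, 176.03], [-82.01, 121.73], [-58.28, 71.71], [-173.87, 95.51], [-174.79, -0.11], [-173.66, 173.66]. Speed limits (degrees/s): [136.94, 136.94, 172.46, 180, 180, 180].

### API

Orientations are given as a 3x3 rotation matrix whose columns are the frame's x, y, z axes.
In Python, from bench import arm, read_camera, workorder gives the robot as it stands.
- The arm moves only by the shell command python3 -m crank 'ROWS'. ROWS is JSON, a list of rows, each a list of 3 entries, a list of its own where there are three numbers: the shift along the world's x, y, z each as a share of 50 mm, from -1 to 1, then the turn about the world's z as a share of 180 degrees, from -1 to 1, then the opening, from 0 (shut) to 1 (fully open). In form: [[[dx, dy, dz], turn, claw], ...]. A call has exactly 8 rows; each row shifts and turns the commanded pose from where the row before left it; what a row does not reach is not made up. A row lasts 1/8 s, in which the tool goes at most 62.5 mm and 10.7 degrees, less where a joint would pass 70% of its speed; a pose out of reach is approached as far as the arm can. A call with a number of a shift or a turn outside -1 to 1 is refused whole. A call with a gripper value outside its range is refused whole. The fingers move at their own pace and stop on an object; the grip force is fixed at half the most. Time passes only in rows, so rows that do not move let the fingers close, or fill a call up. It gives the time, the measured TCP pose, the force and the opening at its end, in the units of the state.
- arm.get_obs(): the state, without advancing time (a new reading comes with each control period).
- read_camera(name): name is "scene" or "side" or "wrist"; returns a dict with "frame" (420x560x3 uint8, blue, green, red), "fx", "fy", "cx", "cy" (pixels), "view" (4x4, takes a point from world to camera coordinates); the wrist camera has in their place "T_tool_cam" (4x4, takes a point from camera to tool coordinates, whose origin is the TCP and whose axes are the flange's). Camera axes: x right, y up, looking along -z (the intrinsics and any distortion apply to the point x, -y, -z); pixel columns grow to the right and rows downward; lengths in m; the calibration is good to about 2 mm. A picture is of the moment at which its call begins: read the wrist's pose just before it. There is no depth.
- workorder.sign_off(): hands the job in, once; it reports no verdict.
The state is a dict: "clock": time; "qpos": joint angles; "qd": joint speeds; "joint_efforts": joint torques, N m; "tool_pos": TCP position; "orientation": TCP orientation; "wrist_force": force on the tool from outside, world axes, zero at the start; "ft_torque": the same for the moment, N m; "gripper_width": finger opening in m.
Only numpy, scipy, OpenCV 4.12 (cv2) and the standard library are available. Lean on these libraries where they do the work, as an engineer would, in place of code of your own. Each camera call takes 0.05 s, during which the arm holds its last target. There are 200 camera calls.

### The job

Take the longest of the three aluminium riser tubes out of the wooden stand and push it, nose down, into the open push-fit collet in the middle of the irrigation header, on past the stiff seal until it bottoms. Let go and leave it standing there fully home; the collet sits a little off-centre on the header, so feel for its mouth. Leave the other tubes and everything else on the bench where they are.

Things in the scene. Friction and masses are not known exactly. Their poses are not given: they have to be found in the camera images.
- riser_long: The longest riser: an upright straight aluminium tube, 16 mm outside diameter, 150 mm long, about 60 g, standing in one of the stand's three holes (which one varies). Origin at the centre of its lower end, z along the tube to its top. The lower 4 mm taper to 11 mm diameter.
- riser_tip (a point): Centre of the lower end (nose) of the longest riser.
- riser_top (a point): Centre of the upper end of the longest riser, 150 mm above the nose.
- riser_mid: A like tube 16 mm in diameter but 120 mm long, in another hole of the stand; stays there. Origin at the centre of its lower end.
- riser_short: A like tube 16 mm in diameter but 90 mm long, in the third hole; stays there. Origin at the centre of its lower end.
- stand: Fixed light wooden block, 70 mm (x) by 190 mm (y) by 50 mm high, with three upright holes of 17.5 mm diameter in a row along its y axis, 60 mm apart, each 40 mm deep, so the tubes' noses are 10 mm above the bench. Origin under its centre.
- header: Fixed irrigation header: grey square pipe 56 mm wide (x), 260 mm long (y), its top 50 mm above the bench. Two plugged outlets, 74 mm high, stand 85 mm to either side of its middle, where the open collet stands: white, upright, fixed, flat-topped, 36 mm across, 35 mm tall, bore 17.6 mm, hard bottom 30 mm below the mouth. Origin on the bench under the header's centre.
- port (a point): Nominal centre of the open collet's mouth, 85 mm above the bench over the header's centre; z up. The real collet was mounted by hand: its axis lies anywhere up to 6 mm along header x and up to 6 mm along header y from this point (the offset is not in the readings); its height is true.
- seal (a joint): Stiff black seal in the collet's bore; value: how far it has been pushed down (m). It starts at 0 to 0.004, 10 to 14 mm below the mouth, where the nose meets it; it yields at about 10 N, resists so all the way and does not spring back. 0.020 when the tube stands on the hard bottom.
- canister: Lidded white enamel canister, 108 mm diameter, 146 mm high with its knob, bystander. Origin under its centre.
- plant_ring: White plastic plant ring, 90 mm across, 14 mm high, lying flat, bystander. Origin under its centre.
- snips: Snips with orange handles, about 165 mm long, 14 mm high, lying flat, bystander. Origin on the bench near the pivot, blades along +x.
- bowl: Small olive-wood bowl, 100 mm across, 42 mm high, bystander. Origin under its centre.
- pot: Empty terracotta pot, 90 mm across, 80 mm high, bystander. Origin under its centre.
There are look-alikes about, which are no part of the job. Of the things shaped like the stand, the wooden one is meant. What is shaped like the riser_long but red is not meant.

How it is judged:
By the outcome, as a careful person would: the job done as asked, in the order asked, and still so for the second after the job is handed in, with the robot touching nothing.
It also fails if it takes over 72 s, if anything falls off the work surface, if the arm or the gripper's body presses on something with over 40 N, if the wrist force passes 120 N, or if a joint passes its speed limit or range.

## Working session

There is one attempt and no reset: what is moved stays moved. The work goes in short steps, Python scripts to look and compute and a shell command to move; the robot and the scene stay as the last step left them, time stands still between calls to the robot, and variables do not carry over. Pictures are saved under pics/ and viewed, on a budget of 10 in all, crops included, one or two more only if the job needs it, and the job is handed in when it is done.

```bash
mkdir -p pics; ls
cat > h.py <<'E'
import numpy as np, cv2
from bench import arm, read_camera, workorder
def ray(c,u,v,T=None):
    d=np.array([(u-c["cx"])/c["fx"],-(v-c["cy"])/c["fy"],-1.0])
    M=np.linalg.inv(np.array(c["view"])) if T is None else T
    return M[:3,3],M[:3,:3]@d
def onz(c,u,v,z,T=None):
    o,d=ray(c,u,v,T); return o+d*(z-o[2])/d[2]
def cross(r1,r2):
    (o1,d1),(o2,d2)=r1,r2
    s=np.linalg.lstsq(np.c_[d1,-d2],o2-o1,rcond=None)[0]
    a,b=o1+s[0]*d1,o2+s[1]*d2
    return (a+b)/2,np.linalg.norm(a-b)
def proj(c,p,T=None):
    V=np.array(c["view"]) if T is None else np.linalg.inv(T)
    q=V[:3,:3]@np.array(p)+V[:3,3]; return c["cx"]+c["fx"]*q[0]/-q[2], c["cy"]+c["fy"]*q[1]/q[2]
def wristT(o,c):
    T=np.eye(4);T[:3,:3]=o["orientation"];T[:3,3]=o["tool_pos"];return T@np.array(c["T_tool_cam"])
E
python3 - <<'E'
from h import *
o=arm.get_obs(); print(o, arm.grip_point_offset)
for n in("scene","side","wrist"):
    c=read_camera(n); cv2.imwrite(f"pics/{n}0.png",c["frame"]); print(n,{k:np.round(v,4).tolist() if k!='frame' else 0 for k,v in c.items()})
E
```

```text
pics
{'clock': 0.0, 'qpos': array([ 1.65073745e+01,  2.05893144e+01,  6.33644859e-01, -2.09866023e-02,
       -7.01350221e+01, -1.65077099e+01]), 'qd': array([-0.00452626,  0.03594689, -0.05107634,  0.16484284, -0.05699377,
        0.10969104]), 'joint_efforts': array([-8.00930356e-04, -5.82726967e+01,  2.93058443e+01,  6.99745238e+00,
        6.93249181e-03, -2.06530804e-04]), 'tool_pos': array([ 6.74510292e-01, -1.58986179e-05,  2.25642914e-01]), 'orientation': array([[-1.30494803e-04, -9.99998687e-01, -1.61548724e-03],
       [-9.99999984e-01,  1.30687953e-04, -1.19456274e-04],
       [ 1.19667242e-04,  1.61547163e-03, -9.99998688e-01]]), 'wrist_force': array([-0.21383659,  0.97116909, -0.28942117]), 'ft_torque': array([-0.05062255, -0.02059793,  0.03381722]), 'gripper_width': 0.08767214824092305} 0.0188
scene {'frame': 0, 'fx': 410.3089, 'fy': 410.3089, 'cx': 278.8401, 'cy': 216.3759, 'view': [[0.2797, 0.96, -0.0106, -0.2067], [-0.6191, 0.1887, 0.7623, 0.2422], [0.7338, -0.2066, 0.6471, -1.4516], [0.0, 0.0, 0.0, 1.0]]}
side {'frame': 0, 'fx': 460.0514, 'fy': 460.0514, 'cx': 280.3706, 'cy': 205.0863, 'view': [[0.9453, -0.3258, 0.017, -0.5237], [0.2315, 0.7065, 0.6688, -0.2602], [-0.2299, -0.6283, 0.7433, -0.8614], [0.0, 0.0, 0.0, 1.0]]}
wrist {'frame': 0, 'fx': 377.0395, 'fy': 377.0395, 'cx': 271.4017, 'cy': 205.147, 'T_tool_cam': [[0.0003, 0.964, 0.2659, 0.0727], [1.0, -0.0005, 0.001, 0.0013], [0.0011, 0.2659, -0.964, -0.1592], [0.0, 0.0, 0.0, 1.0]]}
```

View pics/scene0.png

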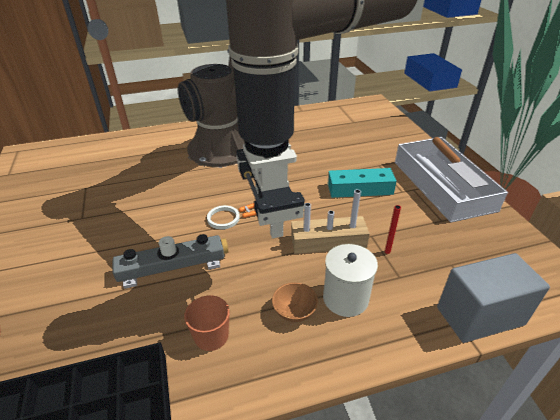

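View pics/side0.png

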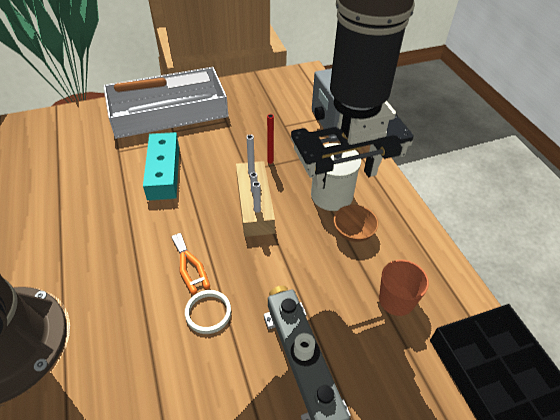

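The scene view shows the wooden stand at about (330,235) with the tallest tube at the right, its top at (357,192). The header collet is at (167,246). In the side view the long tube's top is at (250,136) and the collet at (304,345). A red tube and a teal block are the look-alikes.

Run:
```python
import cv2,numpy as np
a=cv2.imread("pics/scene0.png");b=cv2.imread("pics/side0.png")
f=lambda i,x,y:cv2.resize(i[y:y+75,x:x+100],None,fx=4,fy=4,interpolation=cv2.INTER_CUBIC)
cv2.imwrite("pics/mos.png",np.vstack([np.hstack([f(a,285,182),f(a,120,220)]),np.hstack([f(b,215,125),f(b,255,310)])]))
from h import *
c=read_camera("scene");s=read_camera("side")
for n,p,q in(("top",(357,192),(250,136)),("port",(168,240),(304,341))):
    print(n,cross(ray(c,*p),ray(s,*q)))
```

```text
top (array([0.56583735, 0.24877809, 0.1590069 ]), np.float64(0.00378772577616335))
port (array([ 0.52208691, -0.21001876,  0.0840248 ]), np.float64(0.002330072679786564))
```

View pics/mos.png

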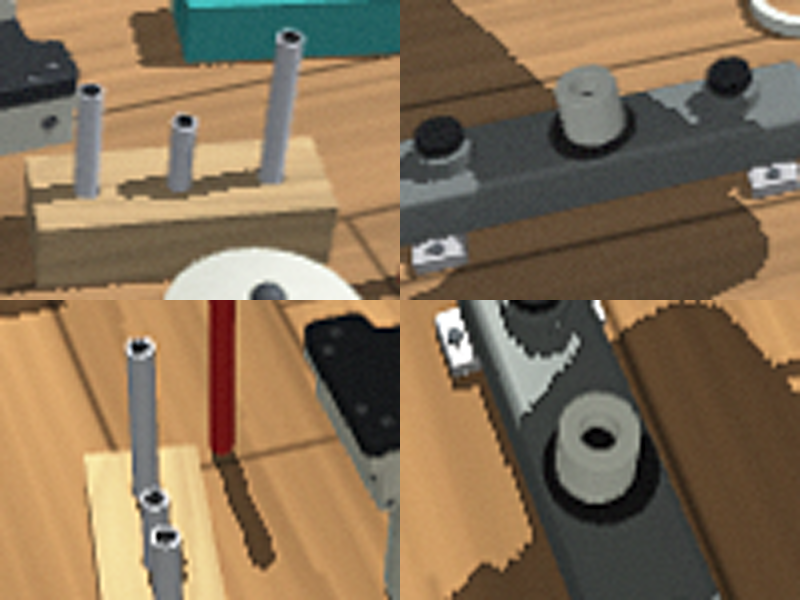

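The mosaic shows the tube tops clearly: long at scene (357.5,191.3) and side (250.3,136.5). The collet mouth is at scene (167.3,241.5) and side (304.8,342.5).

Run:
```python
from h import *
c=read_camera("scene");s=read_camera("side")
for n,p,q,z in(("long",(357.5,191.3),(250.3,136.5),.16),("mid",(307.8,204.8),(256.5,184),.13),("short",(331.3,212.3),(253.5,174.5),.1),("port",(167.3,241.7),(304.8,342.5),.085)):
    print(n,*cross(ray(c,*p),ray(s,*q)),onz(c,*p,z),onz(s,*q,z))
# header plugs
for p in ((440,128),(729,72)):
    print(onz(c,p[0]/4-100+120,p[1]/4+220,.074))
```

```text
long [0.5658563  0.24894786 0.15938721] 0.0004680073918307613 [0.56683697 0.24827168 0.16      ] [0.56566381 0.24858119 0.16      ]
mid [0.54370456 0.13168215 0.12830206] 0.00032791346396565126 [0.54585019 0.13075747 0.13      ] [0.54323442 0.13028796 0.13      ]
short [0.55409247 0.1909379  0.09840994] 0.00019268152991797608 [0.55593222 0.19001441 0.1       ] [0.55365344 0.18949165 0.1       ]
port [ 0.52331404 -0.21200262  0.08055024] 0.0013830337648651114 [ 0.52781079 -0.21098275  0.085     ] [ 0.52250981 -0.21459463  0.085     ]
[ 0.52548216 -0.29837457  0.074     ]
[ 0.52698993 -0.12994564  0.074     ]
```

```bash
python3 -m crank '[[[-0.5,-0.7,0],0,1],[[-0.5,-0.7,0],0,1],[[-0.5,-0.7,0],0,1],[[-0.5,-0.7,0],0,1],[[-0.5,-0.7,0],0,1],[[-0.5,-0.74,0],0,1],[[0,0,0],0,1],[[0,0,0],0,1]]'
python3 - <<'E'
from h import *
o=arm.get_obs(); c=read_camera("wrist"); cv2.imwrite("pics/w1.png",c["frame"])
T=wristT(o,c); print(o["tool_pos"],proj(c,[.525,-.212,.085],T))
s=read_camera("scene");d=read_camera("side")
print("red top",*cross(ray(s,397,207),ray(d,270,116)))
print("canister knob",onz(s,352,257,.14))
E
```

```text
clock: 1.35
tool_pos: [0.5251, -0.2121, 0.2268]
orientation: [[-0.001, -1.0, 0.001], [-1.0, 0.001, 0.0], [-0.0, -0.001, -1.0]]
wrist_force: [0.6, 0.2, -0.3]
gripper_width: 0.0879
[ 0.52513854 -0.21210207  0.22677108] (np.float64(270.46271751166336), np.float64(193.10199630111484))
red top [0.63538166 0.31875705 0.14889747] 0.0016814811878319762
canister knob [0.74648769 0.15637795 0.14      ]
```

View pics/w1.png

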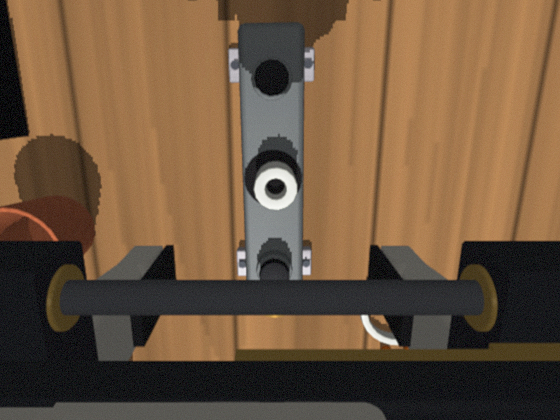

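The wrist view shows the collet's white ring at about (275,186) with its bore in the middle. I'll fit that ring by its brightness.

Run:
```python
from h import *
o=arm.get_obs(); c=read_camera("wrist"); T=wristT(o,c)
g=cv2.cvtColor(c["frame"],cv2.COLOR_BGR2GRAY); m=np.zeros_like(g); m[150:220,240:310]=(g[150:220,240:310]>195)*255
n,L,st,ce=cv2.connectedComponentsWithStats(m); i=1+st[1:,4].argmax(); print(st[i],ce[i])
r=((L==i)*255).astype(np.uint8)
cs,h=cv2.findContours(r,cv2.RETR_CCOMP,cv2.CHAIN_APPROX_NONE)
for k in cs:
    if len(k)>12:
        e=cv2.fitEllipse(k); p=onz(c,*e[0],.085,T); print(len(k),e,p,e[1][0]/377*np.linalg.norm(p-T[:3,3]))
```

```text
[255 168  42  41 955] [275.64816754 187.81989529]
116 ((275.6213073730469, 187.88172912597656), (40.14931106567383, 41.074337005615234), 83.1679458618164) [ 0.5210793  -0.21570423  0.085     ] 0.03283979160395549
66 ((275.55718994140625, 188.01329040527344), (23.272205352783203, 23.57450294494629), 80.5904541015625) [ 0.52113122 -0.21559404  0.085     ] 0.019036780099922473
```

```bash
python3 -m crank '[[[0.1,0.9,0.1],0,1],[[0.1,0.9,0.1],0,1],[[0.1,0.9,0.1],0,1],[[0.1,0.9,0.1],0,1],[[0.1,0.9,0.1],0,1],[[0.1,0.9,0.1],0,1],[[0.1,0.9,0.1],0,1],[[0.1,0.9,0],0,1]]'
python3 -m crank '[[[0,0.9,0],0,1],[[0,0.9,0],0,1],[[0,0.2,0],0,1],[[0,0,0],0,1],[[0,0,0],0,1],[[0,0,0],0,1],[[0,0,0],0,1],[[0,0,0],0,1]]'
python3 - <<'E'
from h import *
o=arm.get_obs(); c=read_camera("wrist"); cv2.imwrite("pics/w2.png",c["frame"])
T=wristT(o,c); print(o["tool_pos"],proj(c,[.566,.2485,.16],T))
E
```

```text
clock: 2.55
tool_pos: [0.5652, 0.1504, 0.262]
orientation: [[0.001, -1.0, 0.001], [-1.0, -0.001, 0.0], [-0.0, -0.001, -1.0]]
wrist_force: [0.1, -1.0, -0.9]
gripper_width: 0.0881
clock: 3.55
tool_pos: [0.5651, 0.2475, 0.2617]
orientation: [[-0.001, -1.0, 0.0], [-1.0, 0.001, 0.0], [-0.0, -0.0, -1.0]]
wrist_force: [-0.5, -0.8, -0.3]
gripper_width: 0.0876
[0.56507215 0.24753554 0.26173447] (np.float64(268.6957887696482), np.float64(207.34261369440793))
```

View pics/w2.png

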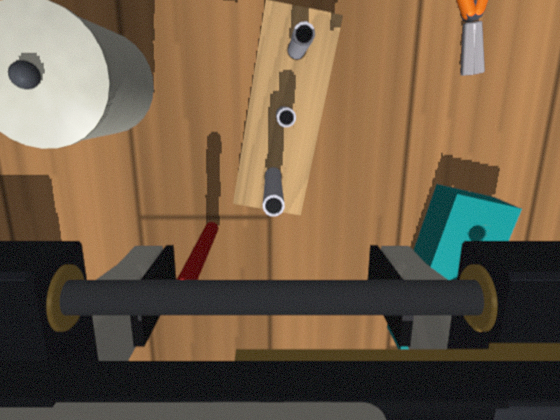

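The long tube's top is at (273.5,205). The prediction was (268.7,207.3), so the tube sits about 3 mm lower in x.

```bash
python3 - <<'E'
from h import *
o=arm.get_obs(); c=read_camera("wrist"); T=wristT(o,c)
print(o["tool_pos"],onz(c,273.7,205.2,.16,T))
E
python3 -m crank '[[[-0.05,0,-0.4],0,1],[[0,0,-0.5],0,1],[[0,0,-0.5],0,1],[[0,0,-0.5],0,1],[[0,0,-0.5],0,1],[[0,0,-0.4],0,1],[[0,0,-0.2],0,1],[[0,0,0],0,1]]'
python3 -m crank '[[[0,0,0],0,0.5],[[0,0,0],0,0.25],[[0,0,0],0,0],[[0,0,0],0,0],[[0,0,0],0,0],[[0,0,0],0,0],[[0,0,0],0,0],[[0,0,0],0,0]]'
```

```text
[0.56506018 0.24767882 0.26169657] [0.56238742 0.24703263 0.16      ]
clock: 4.65
tool_pos: [0.5623, 0.2478, 0.1111]
orientation: [[0.0, -1.0, -0.001], [-1.0, -0.0, -0.001], [0.001, 0.001, -1.0]]
wrist_force: [0.1, -0.0, -0.1]
gripper_width: 0.0876
clock: 5.65
tool_pos: [0.5627, 0.2481, 0.1116]
orientation: [[0.0, -1.0, 0.0], [-1.0, -0.0, 0.0], [-0.0, -0.0, -1.0]]
wrist_force: [1.9, -0.4, -1.4]
gripper_width: 0.015
```

```bash
python3 -m crank '[[[0,0,0.15],0,0],[[0,0,0.3],0,0],[[0,0,0.4],0,0],[[0,0,0.5],0,0],[[0,0,0.5],0,0],[[0,0,0.5],0,0],[[0,0,0.5],0,0],[[0,0,0.2],0,0]]'
python3 -m crank '[[[0,0,0],0,0],[[0,0,0],0,0],[[0,0,0],0,0],[[0,-0.2,0],0,0],[[0,-0.4,0],0,0],[[0,-0.6,0],0,0],[[-0.1,-0.6,0],0,0],[[-0.1,-0.6,0],0,0]]'
```

```text
clock: 6.65
tool_pos: [0.5626, 0.2482, 0.2666]
orientation: [[0.0, -1.0, 0.002], [-1.0, -0.0, 0.002], [-0.002, -0.002, -1.0]]
wrist_force: [-0.6, -0.3, -1.0]
gripper_width: 0.0156
clock: 7.65
tool_pos: [0.552, 0.1257, 0.2641]
orientation: [[-0.001, -1.0, 0.0], [-1.0, 0.001, -0.0], [0.0, -0.0, -1.0]]
wrist_force: [0.8, -0.3, -0.2]
gripper_width: 0.0152
```

```bash
python3 -m crank '[[[-0.08,-0.9,0],0,0],[[-0.08,-0.9,0],0,0],[[-0.08,-0.9,0],0,0],[[-0.08,-0.9,0],0,0],[[-0.08,-0.9,0],0,0],[[-0.08,-0.9,0],0,0],[[-0.08,-0.8,0],0,0],[[-0.06,-0.6,0],0,0]]'
python3 -m crank '[[[0,0,-0.2],0,0],[[0,0,-0.3],0,0],[[0,0,-0.3],0,0],[[0,0,-0.2],0,0],[[0,0,0],0,0],[[0,0,0],0,0],[[0,0,0],0,0],[[0,0,0],0,0]]'
python3 - <<'E'
from h import *
a=read_camera("scene");b=read_camera("side")
f=lambda i,x,y:cv2.resize(i[y:y+150,x:x+100],None,fx=4,fy=4,interpolation=cv2.INTER_CUBIC)
cv2.imwrite("pics/m3.png",np.hstack([f(a["frame"],120,140),f(b["frame"],255,235)]))
E
```

```text
clock: 8.65
tool_pos: [0.5201, -0.2146, 0.2642]
orientation: [[-0.002, -1.0, 0.0], [-1.0, 0.002, -0.0], [0.0, -0.0, -1.0]]
wrist_force: [1.7, 0.3, -1.0]
gripper_width: 0.0152
clock: 9.65
tool_pos: [0.5217, -0.212, 0.2145]
orientation: [[0.0, -1.0, 0.001], [-1.0, -0.0, -0.0], [0.0, -0.001, -1.0]]
wrist_force: [-0.1, -0.8, -1.3]
gripper_width: 0.0151
```

View pics/m3.png

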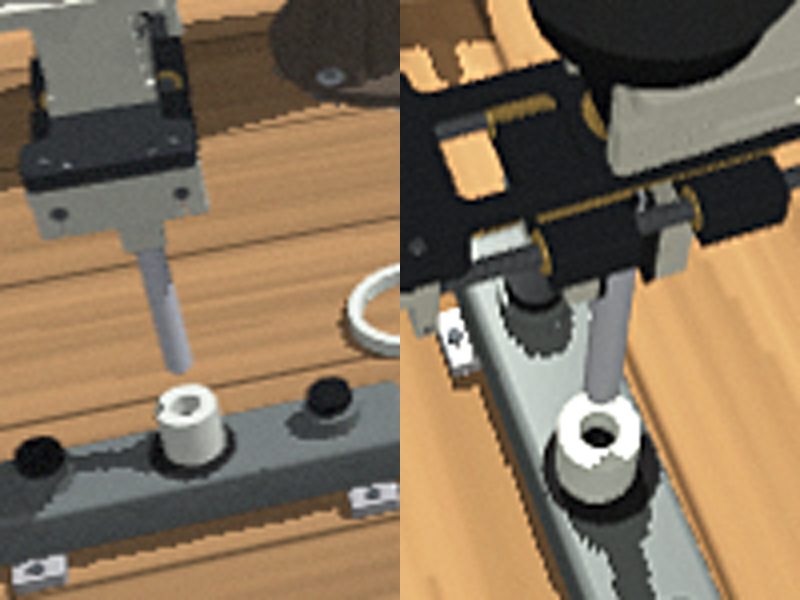

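The tube is held above the collet, with its nose at scene (164.5,232) and side (305.5,334). It looks tilted, so I'll check that.

Run:
```python
from h import *
s=read_camera("scene");d=read_camera("side");o=arm.get_obs();print(o["tool_pos"])
x,y=o["tool_pos"][:2]
for z in(.114,.15,.19):print(z,proj(s,[x,y,z]),proj(d,[x,y,z]))
print("nose",*cross(ray(s,164.5,231.5),ray(d,305.3,334)))
print("mouth",*cross(ray(s,120+188/4,140+404/4),ray(d,255+199/4,235+430/4)))
g=cv2.cvtColor(d["frame"],cv2.COLOR_BGR2GRAY)
for n,f,rows,u in(("scene",s,range(206,230,6),160),("side",d,range(308,334,6),307)):
    for v in rows: print(n,v,cv2.cvtColor(f["frame"],cv2.COLOR_BGR2GRAY)[v,u-9:u+10].tolist())
```

```text
[ 0.52148288 -0.21203586  0.21418718]
0.114 (np.float64(164.2868080552982), np.float64(230.9426766002614)) (np.float64(304.65524950563514), np.float64(333.4978843959764))
0.15 (np.float64(161.24261447610468), np.float64(219.17446931844046)) (np.float64(305.9193200497999), np.float64(323.1248319367941))
0.19 (np.float64(157.67577449200985), np.float64(205.38582178931892)) (np.float64(307.4360896403762), np.float64(310.6781131961586))
nose [ 0.52236269 -0.2121999   0.11270216] 0.0008516795386501123
mouth [ 0.52278045 -0.21250706  0.08231023] 0.0018064817592055211
scene 206 [87, 103, 115, 115, 111, 112, 117, 112, 113, 106, 98, 130, 149, 151, 154, 156, 158, 160, 155]
scene 212 [164, 163, 162, 162, 160, 127, 107, 120, 118, 114, 105, 154, 166, 155, 149, 150, 149, 149, 152]
scene 218 [142, 138, 143, 146, 152, 157, 142, 115, 114, 118, 121, 143, 155, 166, 156, 145, 145, 141, 141]
scene 224 [141, 144, 146, 146, 148, 148, 147, 152, 125, 109, 112, 117, 134, 149, 164, 159, 148, 144, 146]
side 308 [151, 147, 145, 146, 146, 150, 79, 15, 95, 144, 142, 139, 137, 131, 127, 173, 186, 180, 182]
side 314 [209, 190, 188, 187, 142, 118, 131, 135, 139, 136, 140, 139, 132, 125, 147, 195, 187, 183, 181]
side 320 [193, 186, 189, 180, 112, 131, 135, 135, 138, 141, 140, 133, 128, 122, 171, 187, 186, 191, 188]
side 326 [186, 188, 187, 123, 124, 132, 138, 138, 138, 140, 136, 128, 133, 167, 118, 111, 150, 182, 185]
side 332 [187, 184, 163, 109, 130, 136, 137, 139, 140, 133, 125, 120, 175, 154, 161, 186, 135, 97, 131]
```

```bash
python3 -m crank '[[[0,-0.04,-0.15],0,0],[[0,0,-0.15],0,0],[[0,0,-0.1],0,0],[[0,0,-0.05],0,0],[[0,0,-0.02],0,0],[[0,0,0],0,0],[[0,0,0],0,0],[[0,0,0],0,0]]'
python3 - <<'E'
from h import *
a=read_camera("scene");b=read_camera("side")
for n,c,(u,v) in (("scene",a,(166,244)),("side",b,(304,347))):
    h=cv2.cvtColor(c["frame"],cv2.COLOR_BGR2HSV)[v-25:v+25,u-25:u+25]
    m=((h[...,1]<40)&(h[...,2]>175)).astype(np.uint8)
    ys,xs=np.nonzero(m); print(n,xs.min()+u-25,xs.max()+u-25,ys.min()+v-25,ys.max()+v-25)
f=lambda i,x,y:cv2.resize(i[y:y+60,x:x+50],None,fx=8,fy=8,interpolation=cv2.INTER_CUBIC)
cv2.imwrite("pics/m4.png",np.hstack([f(a["frame"],140,210),f(b["frame"],280,310)]))
E
```

```text
clock: 10.85
tool_pos: [0.5215, -0.214, 0.1907]
orientation: [[0.0, -1.0, 0.0], [-1.0, -0.0, -0.0], [0.0, -0.0, -1.0]]
wrist_force: [0.1, 1.0, -0.5]
gripper_width: 0.0157
scene 160 174 222 254
side 279 326 322 371
```

View pics/m4.png

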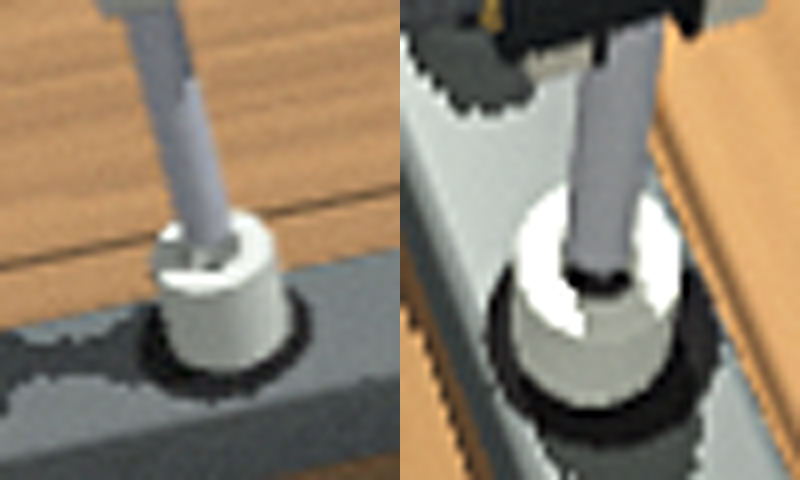

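The nose hovers just over the bore in both views, at mosaic (215,240) and (600,270). I'll go down gently.

```bash
python3 -m crank '[[[0,0,-0.04],0,0],[[0,0,-0.04],0,0],[[0,0,-0.04],0,0],[[0,0,-0.03],0,0],[[0,0,-0.03],0,0],[[0,0,-0.02],0,0],[[0,0,0],0,0],[[0,0,0],0,0]]'
```

```text
clock: 11.95
tool_pos: [0.5216, -0.2141, 0.1806]
orientation: [[0.0, -1.0, 0.0], [-1.0, -0.0, -0.0], [0.0, -0.0, -1.0]]
wrist_force: [0.4, -1.3, -0.5]
gripper_width: 0.0154
```

```bash
python3 -m crank '[[[0,0,-0.03],0,0],[[0,0,-0.03],0,0],[[0,0,-0.03],0,0],[[0,0,-0.03],0,0],[[0,0,-0.02],0,0],[[0,0,0],0,0],[[0,0,0],0,0],[[0,0,0],0,0]]'
```

```text
clock: 12.95
tool_pos: [0.5215, -0.214, 0.1735]
orientation: [[-0.0, -1.0, -0.0], [-1.0, 0.0, 0.0], [-0.0, 0.0, -1.0]]
wrist_force: [0.9, -1.6, -1.6]
gripper_width: 0.0153
```

```bash
python3 -m crank '[[[0,0,-0.03],0,0],[[0,0,-0.03],0,0],[[0,0,-0.03],0,0],[[0,0,-0.03],0,0],[[0,0,-0.03],0,0],[[0,0,-0.03],0,0],[[0,0,0],0,0],[[0,0,0],0,0]]'
```

```text
clock: 13.95
tool_pos: [0.5219, -0.2143, 0.1659]
orientation: [[0.0, -1.0, 0.001], [-1.0, -0.0, -0.001], [0.001, -0.001, -1.0]]
wrist_force: [-0.8, -1.0, 7.8]
gripper_width: 0.0155
```

Seal force is present at 7.8 N and the sideways forces are low. I'll press on to the bottom, which is expected at TCP z ≈ 0.157.

```bash
python3 -m crank '[[[0,0,-0.04],0,0],[[0,0,-0.04],0,0],[[0,0,-0.04],0,0],[[0,0,-0.02],0,0],[[0,0,0],0,0],[[0,0,0],0,0],[[0,0,0],0,0],[[0,0,0],0,0]]'
```

```text
clock: 14.95
tool_pos: [0.5219, -0.2143, 0.159]
orientation: [[0.001, -1.0, 0.001], [-1.0, -0.001, -0.001], [0.001, -0.001, -1.0]]
wrist_force: [-1.1, -0.2, 8.8]
gripper_width: 0.0155
```

```bash
python3 -m crank '[[[0,0,-0.03],0,0],[[0,0,-0.03],0,0],[[0,0,0],0,0],[[0,0,0],0,0],[[0,0,0],0,0],[[0,0,0],0,0],[[0,0,0],0,0],[[0,0,0],0,0]]'
```

```text
clock: 15.95
tool_pos: [0.522, -0.2144, 0.1564]
orientation: [[0.001, -1.0, 0.002], [-1.0, -0.001, -0.001], [0.001, -0.002, -1.0]]
wrist_force: [-0.9, -0.6, 11.1]
gripper_width: 0.0155
```

```bash
python3 -m crank '[[[0,0,-0.03],0,0],[[0,0,-0.03],0,0],[[0,0,0],0,0],[[0,0,0],0,0],[[0,0,0],0,0],[[0,0,0],0,0],[[0,0,0],0,0],[[0,0,0],0,0]]'
```

```text
clock: 16.95
tool_pos: [0.5229, -0.2149, 0.1561]
orientation: [[0.002, -1.0, 0.004], [-1.0, -0.002, -0.003], [0.003, -0.004, -1.0]]
wrist_force: [-5.9, 1.6, 28.0]
gripper_width: 0.0156
```

It stalls at z = 0.156 with the force rising to 28 N, so it has hit the hard bottom. I'll unload, release and retreat.

```bash
python3 -m crank '[[[0,0,0.04],0,0],[[0,0,0],0,0],[[0,0,0],0,0.3],[[0,0,0],0,0.6],[[0,0,0],0,1],[[0,0,0],0,1],[[0,0,0],0,1],[[0,0,0],0,1]]'
python3 -m crank '[[[0,0,0.1],0,1],[[0,0,0.3],0,1],[[0,0,0.5],0,1],[[0,0,0.5],0,1],[[0,0,0.5],0,1],[[0,0,0.3],0,1],[[0,0,0],0,1],[[0,0,0],0,1]]'
python3 - <<'E'
from h import *
a=read_camera("scene");b=read_camera("side")
cv2.imwrite("pics/m5.png",np.hstack([cv2.resize(a["frame"][130:280,110:410],None,fx=1.3,fy=1.3),cv2.resize(b["frame"][110:410,200:400],None,fx=2,fy=2)[:195*3,:400][:195]]) if 0 else np.hstack([cv2.resize(a["frame"][130:280,110:210],(400,600)),cv2.resize(b["frame"][235:385,255:355],(400,600))]))
for z in (.205,.055):print(z,[tuple(np.round(proj(c,[.5217,-.2153,z]),1)) for c in(a,b)])
E
```

```text
clock: 17.95
tool_pos: [0.5215, -0.214, 0.1535]
orientation: [[0.0, -1.0, -0.0], [-1.0, -0.0, 0.0], [-0.0, 0.0, -1.0]]
wrist_force: [-0.1, 1.0, 0.1]
gripper_width: 0.0699
clock: 18.95
tool_pos: [0.521, -0.2138, 0.2627]
orientation: [[-0.0, -1.0, -0.001], [-1.0, 0.0, 0.0], [-0.0, 0.001, -1.0]]
wrist_force: [0.3, 0.1, 0.3]
gripper_width: 0.088
0.205 [(np.float64(154.8), np.float64(200.3)), (np.float64(309.0), np.float64(307.5))]
0.055 [(np.float64(167.6), np.float64(249.4)), (np.float64(303.5), np.float64(350.7))]
```

View pics/m5.png

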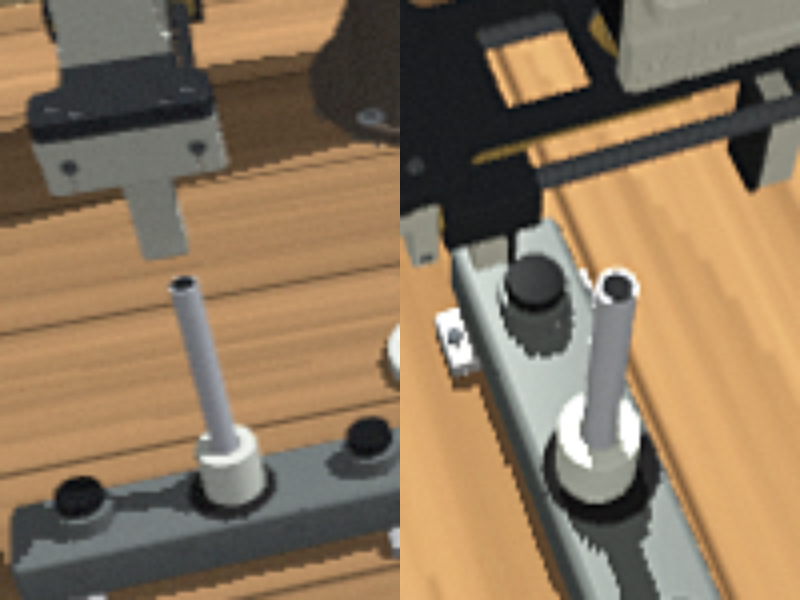

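The tube stands in the collet with its top at scene (156,201) and side (309.2,306.8). I'll check its height.

Run:
```python
from h import *
a=read_camera("scene");b=read_camera("side");print(cross(ray(a,156,201),ray(b,309.2,306.8)))
o=arm.get_obs();c=read_camera("wrist");T=wristT(o,c)
cv2.imwrite("pics/w6.png",c["frame"]); print(proj(c,[.5215,-.215,.205],T))
```

```text
(array([ 0.52286722, -0.21322161,  0.20339141]), np.float64(0.00045113163668770366))
(np.float64(268.857700484032), np.float64(223.9107474372412))
```

Run:
```python
from h import *
print(workorder.sign_off(), arm.get_obs()["clock"])
```

```text
the job is handed in; nothing more can be done
the job is handed in; nothing more can be done
```

I moved the long aluminium riser from the wooden stand into the open collet, pushed it past the seal to the bottom, released it, backed the arm off above it and handed the job in. It took about 19 s on the robot's clock.

- **Push:** the seal resisted at about 8–11 N. The tool then stalled at z = 0.156 m with the force rising to 28 N, against about 0.157 m expected when the tube is on the hard bottom. That stall is my main evidence that it is fully home.
- **Check after release:** two cameras put the top of the tube at z = 0.203 m, against 0.205 m nominal. The same cameras also read the collet mouth about 3 mm low, so this fits within their error.
- **Disagreement:** the cameras differed by about 3–4 mm on the collet's position along y. I aimed between the two readings, and the nose went in first time with almost no sideways force.
- **Other objects:** I saw no unexpected force anywhere along the route, but I did not take a final picture of the other tubes or the rest of the bench.

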